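# Unstack the planed blanks into their trays

### The job

Take the stack of four wooden blanks apart from the top down and lay each one flat in its own tray, centred and with its length along the tray's length: first the small sandy-brown block into the yellow tray, then the dark brown block into the green, then the thick pale block into the blue, and last the long red-brown block into the red. Do not let any block tip over, and leave the sanding block and the wax tin where they are.

Things in the scene. Friction and masses are not known exactly. Their poses are not given: they have to be found in the camera images.
- blank_sandy: small sandy-brown wooden block, 30 x 70 x 18 mm (x, y, z); origin at the centre of its underside, z up, y along its 70 mm length. At the start on top of the stack, lying across the dark block (whole stack 111 mm high)
- blank_dark: dark brown wooden block, 42 x 62 x 25 mm (x, y, z); origin at the centre of its underside, z up, y along its 62 mm length. At the start third from below, lying across the pale block
- blank_pale: thick pale yellowish wooden block, 60 x 90 x 40 mm (x, y, z); origin at the centre of its underside, z up, y along its 90 mm length. At the start second from below, lying across the red-brown block
- blank_redbrown: long red-brown wooden block, 50 x 110 x 28 mm (x, y, z); origin at the centre of its underside, z up, y along its 110 mm length. At the start at the bottom of the stack, on the left-hand table (z = 0)
- tray_yellow: shallow open tray fixed to the right-hand table, yellow floor and plain plywood rim, for the sandy block; inside 54 x 94 mm (x, y), outside 64 x 104 mm, plus a yellow tab at each y end; origin at the centre of its underside on the table, y along its length; floor top 4 mm and rim top 9 mm above the origin. Which tray stands where changes
- tray_green: shallow open tray fixed to the right-hand table, green floor and plain plywood rim, for the dark block; inside 66 x 86 mm (x, y), outside 76 x 96 mm, plus a green tab at each y end; origin at the centre of its underside on the table, y along its length; floor top 4 mm and rim top 9 mm above the origin. Which tray stands where changes
- tray_blue: shallow open tray fixed to the right-hand table, blue floor and plain plywood rim, for the pale block; inside 84 x 114 mm (x, y), outside 94 x 124 mm, plus a blue tab at each y end; origin at the centre of its underside on the table, y along its length; floor top 4 mm and rim top 9 mm above the origin. Which tray stands where changes
- tray_red: shallow open tray fixed to the right-hand table, red floor and plain plywood rim, for the red-brown block; inside 74 x 134 mm (x, y), outside 84 x 144 mm, plus a red tab at each y end; origin at the centre of its underside on the table, y along its length; floor top 4 mm and rim top 9 mm above the origin. Which tray stands where changes
- sanding_block: brown cork-coloured sanding block with a darker sheet beneath, 51 x 78 x 30 mm, loose on the left-hand table near the stack; origin at the centre of its underside. To be left alone
- wax_tin: round wax tin with yellow lid, 75 mm across, 33 mm high, loose on the left-hand table beyond the stack; origin at the centre of its underside. To be left alone
Not all that is in view belongs to the job. What is shaped like the blank_pale but pink is not meant.

How it is judged (in metres and radians):
On the way, in this order (a step that is already met when the one before it is completed fails the run):
1. the small sandy-brown block lies let go in the yellow tray, centred within 15 mm and lengthwise within 0.2 rad (horizontal distance between blank_sandy and tray_yellow below 0.015 m and z of blank_sandy in the frame of tray_yellow between 0.001 and 0.007 m and angle between blank_sandy's own z axis and vertical below 0.08 rad and angle between the y axis of blank_sandy and the y axis of tray_yellow, either way round below 0.2 rad and contact force between the fingers and blank_sandy below 0.1 N and linear speed of blank_sandy below 0.02 m/s), for 0.2 s.
2. the dark brown block lies let go in the green tray, centred within 15 mm and lengthwise within 0.2 rad (horizontal distance between blank_dark and tray_green below 0.015 m and z of blank_dark in the frame of tray_green between 0.001 and 0.007 m and angle between blank_dark's own z axis and vertical below 0.08 rad and angle between the y axis of blank_dark and the y axis of tray_green, either way round below 0.2 rad and contact force between the fingers and blank_dark below 0.1 N and linear speed of blank_dark below 0.02 m/s), for 0.2 s.
3. the thick pale block lies let go in the blue tray, centred within 15 mm and lengthwise within 0.2 rad (horizontal distance between blank_pale and tray_blue below 0.015 m and z of blank_pale in the frame of tray_blue between 0.001 and 0.007 m and angle between blank_pale's own z axis and vertical below 0.08 rad and angle between the y axis of blank_pale and the y axis of tray_blue, either way round below 0.2 rad and contact force between the fingers and blank_pale below 0.1 N and linear speed of blank_pale below 0.02 m/s), for 0.2 s.
4. the long red-brown block lies let go in the red tray, centred within 15 mm and lengthwise within 0.2 rad (horizontal distance between blank_redbrown and tray_red below 0.015 m and z of blank_redbrown in the frame of tray_red between 0.001 and 0.007 m and angle between blank_redbrown's own z axis and vertical below 0.08 rad and angle between the y axis of blank_redbrown and the y axis of tray_red, either way round below 0.2 rad and contact force between the fingers and blank_redbrown below 0.1 N and linear speed of blank_redbrown below 0.02 m/s), for 0.2 s.
At the end, for the whole second after the job is handed in: Every block lies flat (tilt under 0.08 rad) on the floor of its own tray (sandy in yellow, dark in green, pale in blue, red-brown in red), its centre within 15 mm of the tray's centre, its length within 0.2 rad of the tray's length, let go and at rest (all of step 1 and all of step 2 and all of step 3 and all of step 4); the robot touches nothing.
It fails at once if a block tips over (leans more than 0.7 rad) (angle between any of blank_sandy, blank_dark, blank_pale, blank_redbrown's own z axis and vertical above 0.7 rad).
It fails at once if the sanding block or the wax tin is shifted more than 20 mm (distance of any of sanding_block, wax_tin from where it was at the start of the episode above 0.02 m).
It also fails if it takes over 128 s, if anything falls off the work surface, if the arm or the gripper's body presses on something with over 40 N, if the wrist force passes 120 N, or if a joint passes its speed limit or range.

### The arm

A 6-joint arm with a two-finger parallel gripper is mounted at the origin on a cart in front of the work surface, level with it; the furniture and walls round the work are solid. World frame = base frame: x ahead of the robot, y to its left, z up, the work surface at z = 0. Lengths are in m, angles in degrees, forces in N, time in s.
With the tool pointing down it reaches from about 0.4 to 0.825 m from the base axis. Payload 7 kg.
Tool frame: the origin (TCP) lies between the finger pads; the fingertips stand 25 mm ahead of it and the grasp point (between the pads) lies 6 mm ahead of it; z points along the fingers, y is the line along which they close (so a half turn about z gives the same grasp; the last joint's range is limited). The gripper opens to 88 mm and grips with 3 to 60 N. Pads are 19 mm wide; open, the fingers measure 130 mm over their backs; the gripper's body (78 mm by 193 mm) begins 47 mm behind the grasp point.
Start: joints at [-47.034, 20.546, 0.682, 0, -70.136, -16.507], TCP at [0.301, -0.604, 0.252] pointing down, gripper open.
Joint ranges: [-176.03, 176.03], [-82.01, 121.73], [-58.28, 71.71], [-173.87, 95.51], [-174.79, -0.11], [-173.66, 173.66]. Speed limits (degrees/s): [136.94, 136.94, 172.46, 180, 180, 180].

### API

Orientations are given as [roll, pitch, yaw] about the fixed x, y, z axes, in that order (R = Rz(yaw) Ry(pitch) Rx(roll)).
In Python, from plant import status, optics, job gives the robot as it stands. The module is installed in compiled form; this text tells all that it offers.
- The arm moves only by the tool jog_arm, called after "Request:" as name(argument=value, ...) on one line, values as JSON. Schema: {"type":"object","properties":{"motion":{"type":"string"},"only":{"type":"string"},"quiet":{"type":"boolean"},"lines":{"type":"string"}},"required":["motion"],"additionalProperties":false}. motion is a string of 1 to 8 rows, parted by a bar, with the numbers parted by commas; each row has 5 numbers: dx, dy, dz in m, then a turn about the tool's z in degrees, then the finger opening in m; each row is the pose to reach, as a shift and turn from the pose commanded when the call began, along the tool's axes at that moment; what a row does not reach only later rows make up. A row lasts 1/8 s, in which the tool goes at most 0.0625 m and 10.7 degrees, less where a joint would pass 70% of its speed; a pose out of reach is approached as far as the arm can. The fingers move at their own pace and stop on an object; the grip force is fixed at half the most. Time passes only in rows, so rows that do not move let the fingers close. The tool returns the time, the measured TCP pose, the force, the opening and the grip force at its end. only (a regular expression) keeps the lines of the reply that match it, lines (a string "A,B") keeps lines A to B, and quiet returns only ok. Input that does not fit is refused with a message, and nothing moves.
- status.get_obs(): the state, without advancing time (a new reading comes with each control period).
- optics.snapshot(name): name is "side" or "top"; returns a dict with "frame" (420x560x3 uint8, red, green, blue), "z_map" (420x560 float32, m along the optical axis (not along the pixel's ray), 0 where there is no reading), "fovy" (degrees; the focal length in pixels is half the picture's height over the tangent of half this angle, whatever the lens; pixels are square), "cx", "cy" (the principal point, pixels), "k1" (the pictures are not rectified: a ray, as slopes to the right and down, at radius r is drawn at 1 + k1 r^2 times it, then the intrinsics apply), "R" (3x3) and "t" (3): a world point X has camera coordinates R X + t. Camera axes: x right, y down, z forward; pixel columns grow to the right and rows downward; lengths in m; the calibration is good to about 2 mm. A picture is of the moment at which its call begins.
- job.close_job(): hands the job in; it is judged then, once.
The state is a dict: "clock": time; "joint_pos": joint angles; "qvel": joint speeds; "tau": joint torques, N m; "tool_pos": TCP position; "orientation": TCP orientation; "force": force on the tool from outside, world axes, zero at the start; "moment": the same for the moment, N m; "opening": finger opening in m; "gripper_force": force on a finger pad.
Only numpy, scipy, OpenCV 4.12 (cv2) and the standard library are available. Lean on these libraries where they do the work, as an engineer would, in place of code of your own. Each camera call takes 0.05 s, during which the arm holds its last target. There are 200 camera calls.

## Working session

There is one attempt and no reset: what is moved stays moved. The work goes in short steps, Python scripts to look and compute and a tool call to move; the robot and the scene stay as the last step left them, time stands still between calls to the robot, and variables do not carry over. Pictures are saved under pics/ and viewed, at most 14 in all, crops included, and the job is handed in when it is done.

```bash
mkdir -p pics; cat > h.py <<'E'
import numpy as np,cv2
from plant import status,optics,job
def K(s):
    f=210/np.tan(np.radians(s["fovy"])/2); return f
def rays(s,uv):
    uv=np.atleast_2d(np.asarray(uv,float)); f=K(s)
    d=(uv-[s["cx"],s["cy"]])/f; m=d.copy()
    for _ in range(20): m=d/(1+s["k1"]*(m**2).sum(1,keepdims=True))
    return np.c_[m,np.ones(len(m))]
def plane(s,uv,z):
    R,t=np.array(s["R"]),np.array(s["t"]); c=-R.T@t; w=rays(s,uv)@R
    return c+w*((z-c[2])/w[:,2])[:,None]
def cloud(s):
    v,u=np.mgrid[:420,:560]; uv=np.c_[u.ravel(),v.ravel()]
    z=s["z_map"].ravel(); R,t=np.array(s["R"]),np.array(s["t"])
    return ((rays(s,uv)*z[:,None]-t)@R).reshape(420,560,3)
def save(s,n): cv2.imwrite("pics/"+n,s["frame"][:,:,::-1])
E
python3 - <<'E'
from h import *
import pickle
for n in("top","side"):
    s=optics.snapshot(n); save(s,n+"0.png"); pickle.dump(s,open(n+"0.pkl","wb"))
    print(n,s["fovy"],s["cx"],s["cy"],s["k1"],-np.array(s["R"]).T@s["t"])
print(status.get_obs())
E
```

```text
top 44.31045237701657 283.70345662196286 204.15355931366008 -0.06519116611137753 [0.3758305  0.17839782 1.66442589]
side 49.64533807586014 281.98576043030147 204.41246126643898 -0.01669137824425671 [ 0.50536383 -1.32404181  1.06165416]
{'clock': 0.1, 'joint_pos': array([-4.70326291e+01,  2.05871841e+01,  6.39204508e-01, -1.70534037e-02,
       -7.01361939e+01, -1.65090313e+01]), 'qvel': array([-0.00276443, -0.1680188 ,  0.09127324,  0.11962975, -0.09183749,
        0.07547267]), 'tau': array([-1.21254881e-03, -5.84160125e+01,  2.93753403e+01,  7.01544017e+00,
        1.01822478e-02, -2.98039515e-05]), 'tool_pos': array([ 0.30056388, -0.60394276,  0.25072154]), 'orientation': array([ 1.79914740e+02, -8.55012018e-03, -1.53547460e+02]), 'force': array([ 0.58815566, -0.79514249, -0.23592763]), 'moment': array([0.02384054, 0.0262357 , 0.02137233]), 'gripper_force': 0.0, 'opening': 0.08756664357399381}
```

View pics/top0.png

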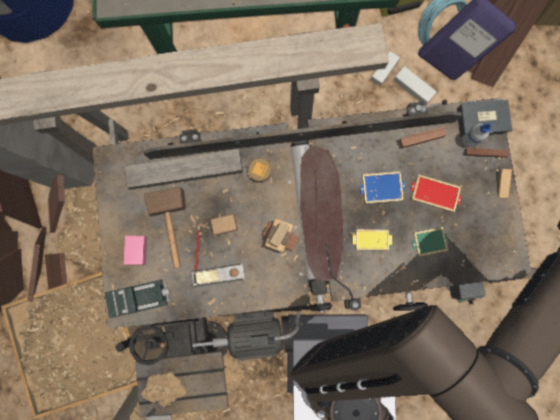

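View pics/side0.png

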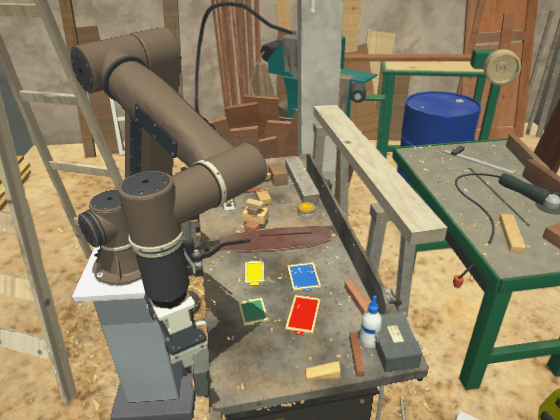

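Top view: the stack is at about (280,236), sanding block (223,225), tin (259,170) and pink decoy (134,250). Trays are blue (383,187), red (437,193), yellow (373,240) and green (430,241). In the side view the stack is at about (256,212), with the same trays in front.

Possible mix-ups for the sandy block, in top-view pixels: the stack top (280,230), the sanding block (223,225) and the loose offcut (505,183). I choose the top of the stack and check it in a close crop.

```bash
cat > m.py <<'E'
from h import *
import pickle
T=pickle.load(open("top0.pkl","rb"));S=pickle.load(open("side0.pkl","rb"))
a=cv2.resize(T["frame"][205:265,245:325],(560,420),interpolation=cv2.INTER_CUBIC)
b=cv2.resize(S["frame"][180:240,216:296],(560,420),interpolation=cv2.INTER_CUBIC)
cv2.imwrite("pics/crop.png",cv2.resize(np.hstack([a,b]),(800,300))[:,:,::-1])
C={n:cloud(s) for n,s in(("top",T),("side",S))}
hs={"yellow":(24,34),"green":(60,95),"blue":(105,125),"red":(174,184)}
for n,s in(("top",T),("side",S)):
    hsv=cv2.cvtColor(s["frame"],cv2.COLOR_RGB2HSV); P=C[n]
    roi=((P[...,0]>.35)&(P[...,0]<.95)&(P[...,1]<.1)&(P[...,1]>-.5)&(P[...,2]<.03)&(P[...,2]>-.02))
    for c,(l,u) in hs.items():
        m=(roi&(hsv[...,1]>(110 if c!="green" else 80))&(hsv[...,2]>30)&((hsv[...,0]>=l)&(hsv[...,0]<=u)|((c=="red")&(hsv[...,0]<4)&(hsv[...,2]>120)))).astype(np.uint8)
        k,L,st,ce=cv2.connectedComponentsWithStats(m); i=1+np.argmax(st[1:,4]); m=L==i
        v,x=np.nonzero(m); q=plane(s,np.c_[x,v],.004)[:,:2]
        r=cv2.minAreaRect((q*1000).astype(np.float32))
        p=cv2.boxPoints(r); e=max(p[1]-p[0],p[2]-p[1],key=np.linalg.norm)
        print(n,c,"px",ce[i].round(0),"n",m.sum(),"ctr",np.round(r[0],1),"mean",(q.mean(0)*1000).round(1),"size",np.round(r[1],0),"long yaw",round(np.degrees(np.arctan2(e[1],e[0]))%180,1),"z",np.median(P[m][:,2]).round(4))
for n in C:
    P=C[n]; c=plane(T,[280,236],.06)[0]
    near=(np.hypot(P[...,0]-c[0],P[...,1]-c[1])<.075)
    print(n,"stack",c,"hist",np.histogram(P[near][:,2],np.arange(-.02,.13,.005)))
    for lo,hi in((.105,.118),(.085,.101),(.06,.076),(.02,.035)):
        m=near&(P[...,2]>lo)&(P[...,2]<hi)
        q=P[m]
        if len(q)<10: continue
        r=cv2.minAreaRect((q[:,:2]*1000).astype(np.float32));p=cv2.boxPoints(r); e=max(p[1]-p[0],p[2]-p[1],key=np.linalg.norm)
        print(n,lo,len(q),"z",np.median(q[:,2]).round(4),"rect",np.round(r[0],1),np.round(r[1],0),round(np.degrees(np.arctan2(e[1],e[0]))%180,1))
E
python3 m.py
```

```text
top yellow px [372. 239.] n 462 ctr [467.2 -97.2] mean [467.8 -96.6] size [87. 55.] long yaw 88.6 z 0.0052
top green px [430. 241.] n 314 ctr [ 461.5 -285. ] mean [ 462.4 -284.8] size [55. 74.] long yaw 100.9 z 0.0056
top blue px [383. 187.] n 709 ctr [ 639.  -133.5] mean [ 639.1 -134.6] size [ 76. 107.] long yaw 94.4 z 0.0054
top red px [436. 193.] n 788 ctr [ 619.3 -309.6] mean [ 619.2 -309.7] size [128.  67.] long yaw 73.4 z 0.0056
side yellow px [254. 273.] n 319 ctr [465.7 -99.9] mean [466.2 -97.4] size [116.  58.] long yaw 88.3 z 0.0053
side green px [253. 311.] n 339 ctr [ 460.  -279.9] mean [ 459.8 -280.6] size [62. 76.] long yaw 100.5 z 0.0046
side blue px [304. 276.] n 431 ctr [ 638.1 -128.3] mean [ 638.2 -130.3] size [ 80. 104.] long yaw 94.6 z 0.0049
side red px [303. 313.] n 573 ctr [ 618.  -303.8] mean [ 617.1 -306.5] size [124.  69.] long yaw 73.3 z 0.0045
top stack [0.47538603 0.19991023 0.06      ] hist (array([  4,   5,  46, 249, 378, 155,  21,   5,  30,  98,  81,  22,   1,
         2,   2,   1,  21,  81,  75,  21,   1,  11,  74,  44,  18,  49,
       119,  52,   8]
[... 1120 characters left out ...]
 5.00000000e-03,  1.00000000e-02,  1.50000000e-02,
        2.00000000e-02,  2.50000000e-02,  3.00000000e-02,  3.50000000e-02,
        4.00000000e-02,  4.50000000e-02,  5.00000000e-02,  5.50000000e-02,
        6.00000000e-02,  6.50000000e-02,  7.00000000e-02,  7.50000000e-02,
        8.00000000e-02,  8.50000000e-02,  9.00000000e-02,  9.50000000e-02,
        1.00000000e-01,  1.05000000e-01,  1.10000000e-01,  1.15000000e-01,
        1.20000000e-01,  1.25000000e-01]))
side 0.105 95 z 0.1112 rect [477.5 202.2] [42. 73.] 149.2
side 0.085 67 z 0.0942 rect [473.9 182.1] [37. 71.] 171.1
side 0.06 143 z 0.0683 rect [477.1 198.4] [68. 94.] 165.7
side 0.02 106 z 0.0289 rect [477.8 164.8] [102.  77.] 5.0
```

View pics/crop.png

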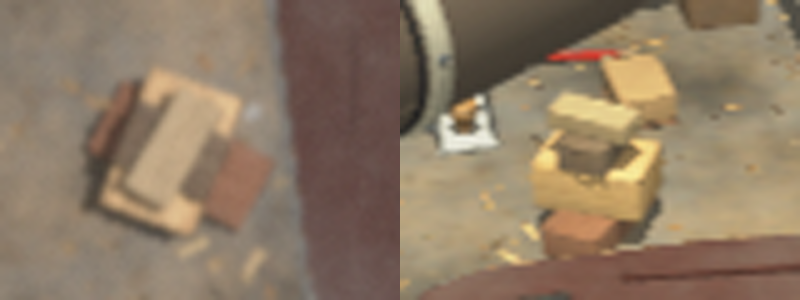

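The crop confirms the pale-tan block on top at (170,150) in the left crop, with dark, pale and red-brown below it. Measured heights of 112, 94, 69 and 29 mm match the description. Next I check for obstacles and work out the move.

```bash
cat > go.py <<'E'
import sys
from h import *
def go(x,y,z,psi):
    o=status.get_obs(); p=o["tool_pos"]; r,pt,yw=np.radians(o["orientation"])
    c,s=np.cos,np.sin
    Rz=np.array([[c(yw),-s(yw),0],[s(yw),c(yw),0],[0,0,1]])
    R=Rz@np.diag([1,-1,-1])
    d=R.T@(np.array([x,y,z])-p); t=-((psi-np.degrees(yw)+90)%180-90)
    print("shift",d.round(4),"len",np.linalg.norm(d).round(3),"turn",round(t,1),"(or %.1f)"%(t-180*np.sign(t)),"j",o["joint_pos"].round(0),"clk",o["clock"])
if __name__=="__main__": go(*map(float,sys.argv[1:5]))
E
python3 - <<'E'
from h import *
import pickle
T=pickle.load(open("top0.pkl","rb"));P=cloud(T)
for x in np.arange(.3,.95,.05):
    print(round(x,2),[ (int(1000*np.percentile(P[m][:,2],98)) if (m:=(abs(P[...,0]-x)<.025)&(abs(P[...,1]-y)<.025)&(P[...,2]>-.1)).any() else None) for y in np.arange(.4,-.51,-.05)])
E
python3 go.py .477 .202 .25 150
```

```text
0.3 [10, 9, 10, 8, 9, 10, 11, 7, 768, 821, 811, 7, 730, 756, 753, 10, -25, -28, -15]
0.35 [45, 42, 12, 8, 8, 9, 31, 45, 43, 11, 9, 8, 8, 707, 726, 708, 9, 8, 8]
0.4 [34, 27, 10, 9, 1664, 10, 35, 45, 33, 9, 8, 9, 8, 13, 678, 683, 613, 8, 8]
0.45 [8, 9, 9, 112, 118, 37, 35, 45, 33, 15, 15, 14, 11, 15, 14, 14, 590, 9, 7]
0.5 [38, 39, 10, 95, 120, 94, 37, 34, 32, 14, 14, 15, 8, 15, 14, 10, 10, 10, 10]
0.55 [36, 36, 10, 9, 11, 31, 39, 33, 33, 8, 8, 9, 9, 8, 10, 15, 8, 10, 8]
0.6 [9, 10, 9, 9, 8, 33, 38, 34, 31, 13, 16, 15, 12, 14, 14, 13, 11, 8, 14]
0.65 [48, 9, 38, 38, 9, 30, 36, 33, 31, 14, 14, 13, 13, 14, 14, 14, 10, 9, 29]
0.7 [61, 61, 44, 41, 10, 32, 34, 34, 25, 10, 13, 14, 12, 10, 9, 9, 9, 9, 33]
0.75 [122, 124, 121, 99, 10, 29, 32, 34, 10, 11, 10, 9, 33, 10, 10, 9, 65, 82, 30]
0.8 [9, 119, 123, 124, 124, 123, 125, 123, 122, 122, 121, 95, 37, 37, 38, 36, 153, 181, 72]
0.85 [6, 7, 8, 8, 8, None, 8, 10, 87, 120, 125, 126, 124, 123, 124, 119, 73, 74, 74]
0.9 [175, 173, None, None, None, -59, -49, -5, 5, 6, 8, 8, 16, 34, 53, 65, 71, 72, 73]
shift [-0.517   0.643   0.0007] len 0.825 turn 56.5 (or -123.5) j [-47.  21.   1.  -0. -70. -17.] clk 0.1
```

Request:
jog_arm(motion="-0.31,0.386,0,-75,0.088 | -0.31,0.386,0,-75,0.088 | -0.31,0.386,0,-75,0.088 | -0.31,0.386,0,-75,0.088 | -0.31,0.386,0,-75,0.088 | -0.31,0.386,0,-75,0.088 | -0.31,0.386,0,-75,0.088 | -0.31,0.386,0,-75,0.088")

```text
clock: 1.1
tool_pos: [0.4062, -0.1186, 0.2517]
orientation: [-180.0, 0.0, -78.4]
force: [0.5, -0.3, -0.8]
opening: 0.0876
gripper_force: 0.0
```

```bash
python3 go.py .477 .202 .25 150
```

```text
shift [-0.2997 -0.134   0.0017] len 0.328 turn -48.4 (or 131.6) j [ 11.  -4. -29.  -0. -65.   1.] clk 1.1
```

Request:
jog_arm(motion="-0.3,-0.134,0,-48.4,0.088 | -0.3,-0.134,0,-48.4,0.088 | -0.3,-0.134,0,-48.4,0.088 | -0.3,-0.134,0,-48.4,0.088 | -0.3,-0.134,0,-48.4,0.088 | -0.3,-0.134,0,-48.4,0.088 | -0.3,-0.134,0,-48.4,0.088 | -0.3,-0.134,0,-48.4,0.088")

```text
clock: 2.1
tool_pos: [0.4776, 0.199, 0.2514]
orientation: [180.0, 0.0, -30.2]
force: [0.1, -0.3, -0.4]
opening: 0.0878
gripper_force: 0.0
```

```bash
python3 go.py .477 .202 .126 150
```

```text
shift [-0.002  -0.0023  0.1254] len 0.125 turn -0.2 (or 179.8) j [ 44.   6. -19.  -0. -65.  15.] clk 2.1
```

Request:
jog_arm(motion="-0.002,-0.002,0.06,0,0.088 | -0.002,-0.002,0.1,0,0.088 | -0.002,-0.002,0.115,0,0.088 | -0.002,-0.002,0.125,0,0.088 | -0.002,-0.002,0.125,0,0.088")

```text
clock: 2.72
tool_pos: [0.4777, 0.2027, 0.1272]
orientation: [-180.0, -0.0, -30.2]
force: [0.2, -0.2, 0.6]
opening: 0.0875
gripper_force: 0.0
```

```bash
python3 - <<'E'
from h import *
for n,(r0,c0) in(("top",(205,245)),("side",(175,216))):
    s=optics.snapshot(n); cv2.imwrite(f"pics/g_{n}.png",cv2.resize(s["frame"][r0:r0+60,c0:c0+80],(560,420),interpolation=cv2.INTER_CUBIC)[:,:,::-1])
cv2.imwrite("pics/g.png",cv2.resize(np.hstack([cv2.imread("pics/g_top.png"),cv2.imread("pics/g_side.png")]),(800,300)))
E
```

```text
(no output)
```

View pics/g.png

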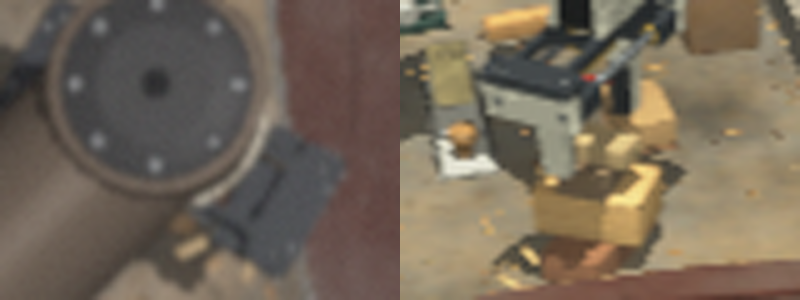

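The side crop shows the fingers either side of the sandy block (near finger at (560,150)), with the tips just above the dark block. Closing now, then a 4 cm lift.

Request:
jog_arm(motion="0,0,0.001,0,0.02 | 0,0,0.001,0,0.02 | 0,0,0.001,0,0.02 | 0,0,0.001,0,0.02 | 0,0,0.001,0,0.02")

```text
clock: 3.45
tool_pos: [0.4773, 0.2028, 0.1256]
orientation: [180.0, 0.0, -30.1]
force: [-0.4, -0.1, 0.8]
opening: 0.0433
gripper_force: 0.0
```

Request:
jog_arm(motion="0,0,-0.01,0,0.02 | 0,0,-0.04,0,0.02 | 0,0,-0.08,0,0.02 | 0,0,-0.08,0,0.02")

```text
clock: 3.95
tool_pos: [0.4789, 0.204, 0.2095]
orientation: [-179.6, -0.2, -30.1]
force: [-0.8, 0.1, -1.0]
opening: 0.0203
gripper_force: 0.0
```

```bash
python3 go.py .467 -.097 .20 88.5
```

```text
shift [0.1406 0.2663 0.0095] len 0.301 turn 61.4 (or -118.6) j [ 45.   8. -22.   0. -59.  15.] clk 3.95
```

The fingers hadn't finished closing when I lifted, so they closed empty. I need to reopen and check the stack before retrying.

Request:
jog_arm(motion="-0.08,0.0,-0.06,0,0.088 | -0.12,0.0,-0.06,0,0.088 | -0.15,0.0,-0.06,0,0.088 | -0.15,0,-0.06,0,0.088 | -0.15,0,-0.06,0,0.088 | -0.15,0,-0.06,0,0.088 | -0.15,0,-0.06,0,0.088")

```text
clock: 4.82
tool_pos: [0.3481, 0.2776, 0.2651]
orientation: [179.9, -0.0, -30.2]
force: [-0.1, -0.2, 0.3]
opening: 0.0838
gripper_force: 0.0
```

```bash
cat > st.py <<'E'
from h import *
import sys
def stack(tag):
    ims=[]
    for n,(r0,c0) in(("top",(205,245)),("side",(175,216))):
        s=optics.snapshot(n); P=cloud(s)
        near=np.hypot(P[...,0]-.477,P[...,1]-.202)<.085
        ims.append(cv2.resize(s["frame"][r0:r0+60,c0:c0+80],(560,420),interpolation=cv2.INTER_CUBIC)[:,:,::-1])
        for lo,hi in((.104,.12),(.086,.101),(.06,.077),(.021,.037)):
            q=P[near&(P[...,2]>lo)&(P[...,2]<hi)]
            if len(q)<15: continue
            r=cv2.minAreaRect((q[:,:2]*1000).astype(np.float32));p=cv2.boxPoints(r); e=max(p[1]-p[0],p[2]-p[1],key=np.linalg.norm)
            print(n,lo,len(q),"z",np.median(q[:,2]).round(4),"rect",np.round(r[0],1),np.round(r[1],0),round(np.degrees(np.arctan2(e[1],e[0]))%180,1))
    cv2.imwrite(f"pics/{tag}.png",cv2.resize(np.hstack(ims),(800,300)))
stack(sys.argv[1])
E
python3 st.py s1
```

```text
top 0.104 224 z 0.1127 rect [477.5 201.7] [30. 70.] 150.2
top 0.086 137 z 0.0943 rect [470.3 205.6] [62. 55.] 66.6
top 0.06 191 z 0.0694 rect [477.6 203.8] [60. 90.] 159.2
top 0.021 271 z 0.0291 rect [476.1 187.6] [140.  92.] 90.0
side 0.104 105 z 0.1114 rect [475.1 197.3] [35. 75.] 148.1
side 0.086 67 z 0.0947 rect [472.2 184.9] [36. 72.] 164.7
side 0.06 142 z 0.0691 rect [474.8 195.4] [69. 95.] 165.1
side 0.021 145 z 0.0291 rect [481.7 160.3] [103.  83.] 9.7
```

View pics/s1.png

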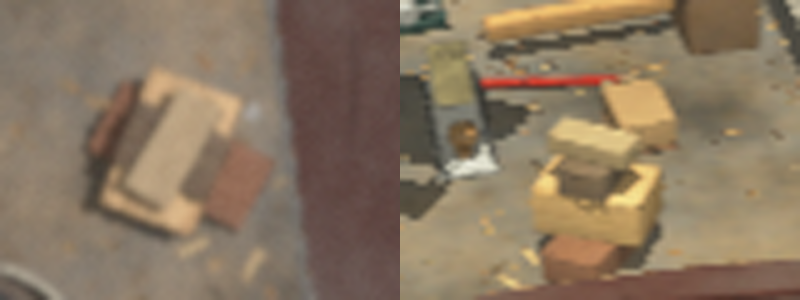

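The stack is undisturbed: the sandy block is still at (170,150) in the left crop with the same rectangle as before. I'll go back and wait for full closure this time.

Request:
jog_arm(motion="0.06,0,0,0,0.06 | 0.12,0,0,0,0.06 | 0.1502,0,0,0,0.06 | 0.1502,0.0007,0.06,0,0.06 | 0.1502,0.0007,0.11,0,0.06 | 0.1502,0.0007,0.125,0,0.06 | 0.1502,0.0007,0.138,0,0.06 | 0.1502,0.0007,0.138,0,0.06")

```text
clock: 5.92
tool_pos: [0.4775, 0.2025, 0.1281]
orientation: [-180.0, -0.0, -30.1]
force: [-0.2, 0.0, 0.6]
opening: 0.06
gripper_force: 0.0
```

```bash
python3 go.py .4775 .202 .1255 150
```

```text
shift [0.0002 0.0004 0.0026] len 0.003 turn -0.1 (or 179.9) j [ 45.  13. -28.   0. -49.  15.] clk 5.925
```

Request:
jog_arm(motion="0,0,0.002,0,0.02 | 0,0,0.002,0,0.02 | 0,0,0.002,0,0.02 | 0,0,0.002,0,0.02 | 0,0,0.002,0,0.02 | 0,0,0.002,0,0.02 | 0,0,0.002,0,0.02 | 0,0,0.002,0,0.02")

```text
clock: 6.92
tool_pos: [0.4773, 0.2022, 0.126]
orientation: [-180.0, -0.0, -30.1]
force: [-2.2, 0.1, 6.6]
opening: 0.0298
gripper_force: 30.0
```

Request:
jog_arm(motion="0,0,-0.005,0,0.02 | 0,0,-0.03,0,0.02 | 0,0,-0.06,0,0.02 | 0,0,-0.09,0,0.02 | 0,0,-0.09,0,0.02")

```text
clock: 7.55
tool_pos: [0.4781, 0.2028, 0.218]
orientation: [-179.8, -0.1, -30.1]
force: [-0.0, -0.2, -0.8]
opening: 0.0293
gripper_force: 30.0
```

```bash
python3 go.py .467 -.097 .20 88.5
```

```text
shift [0.1409 0.2649 0.018 ] len 0.301 turn 61.4 (or -118.6) j [ 45.   7. -22.   0. -61.  15.] clk 7.55
```

Request:
jog_arm(motion="0.02,0.04,0,10,0.02 | 0.045,0.085,0,20,0.02 | 0.07,0.135,0,30,0.02 | 0.095,0.18,0,40,0.02 | 0.12,0.225,0,50,0.02 | 0.1409,0.2649,0.01,60,0.02 | 0.1409,0.2649,0.018,61.4,0.02 | 0.1409,0.2649,0.018,61.4,0.02")

```text
clock: 8.55
tool_pos: [0.4652, -0.0979, 0.1965]
orientation: [179.9, -0.0, -91.6]
force: [-0.2, 1.5, -0.4]
opening: 0.0293
gripper_force: 30.0
```

```bash
python3 go.py .467 -.097 .0375 88.5
```

```text
shift [-0.001  -0.0018  0.159 ] len 0.159 turn -0.1 (or 179.9) j [ 12.   4. -28.  -0. -58. -13.] clk 8.55
```

Request:
jog_arm(motion="-0.001,-0.001,0.06,0,0.02 | -0.001,-0.001,0.11,0,0.02 | -0.001,-0.001,0.14,0,0.02 | -0.001,-0.001,0.152,0,0.02 | -0.001,-0.001,0.152,0,0.02")

```text
clock: 9.18
tool_pos: [0.4672, -0.0962, 0.0455]
orientation: [180.0, -0.0, -91.4]
force: [0.0, 0.1, -0.7]
opening: 0.0294
gripper_force: 30.0
```

```bash
python3 go.py .467 -.097 .0375 88.5
```

```text
shift [0.0008 0.0002 0.008 ] len 0.008 turn 0.1 (or -179.9) j [ 12.  16. -38.   0. -35. -14.] clk 9.175
```

Request:
jog_arm(motion="0.0005,0,0.005,0,0.02 | 0.0005,0,0.0075,0,0.02 | 0.0005,0,0.0075,0,0.02")

```text
clock: 9.55
tool_pos: [0.4671, -0.0973, 0.0385]
orientation: [-180.0, 0.0, -91.5]
force: [-0.2, -0.1, 0.5]
opening: 0.0295
gripper_force: 30.0
```

Request:
jog_arm(motion="0,0,0,0,0.06 | 0,0,0,0,0.06 | 0,0,0,0,0.06 | 0,0,0,0,0.06 | 0,0,0,0,0.06")

```text
clock: 10.18
tool_pos: [0.4669, -0.0973, 0.038]
orientation: [180.0, -0.0, -91.5]
force: [-0.8, 0.7, 0.4]
opening: 0.0599
gripper_force: 0.0
```

Request:
jog_arm(motion="0,0,-0.03,0,0.07 | 0,0,-0.09,0,0.088 | 0,0,-0.15,0,0.088 | 0,0,-0.16,0,0.088")

```text
clock: 10.68
tool_pos: [0.4691, -0.0972, 0.2025]
orientation: [-179.6, 0.1, -91.5]
force: [0.7, 0.0, 0.0]
opening: 0.0871
gripper_force: 0.0
```

```bash
python3 go.py .477 .203 .25 66.5
```

```text
shift [-0.3003 -0.     -0.0475] len 0.304 turn 22.0 (or -158.0) j [ 12.   4. -28.   0. -58. -13.] clk 10.675
```

```bash
python3 st.py s2; cat > tr.py <<'E'
from h import *
import sys
# tray check: block top points by height inside tray area
x,y,h=map(float,sys.argv[1:4])
for n in("top","side"):
    s=optics.snapshot(n);P=cloud(s)
    q=P[(np.hypot(P[...,0]-x,P[...,1]-y)<.085)&(abs(P[...,2]-h)<.006)]
    if len(q)<15: print(n,"hidden");continue
    r=cv2.minAreaRect((q[:,:2]*1000).astype(np.float32));p=cv2.boxPoints(r); e=max(p[1]-p[0],p[2]-p[1],key=np.linalg.norm)
    print(n,len(q),"z",np.median(q[:,2]).round(4),np.round(r[0],1),np.round(r[1]),round(np.degrees(np.arctan2(e[1],e[0]))%180,1))
    save(s,"last_"+n+".png")
E
python3 tr.py .467 -.097 .022
```

```text
top 0.086 274 z 0.094 rect [476.7 202.8] [62. 42.] 66.6
top 0.06 284 z 0.0696 rect [477.6 203.8] [60. 90.] 159.5
top 0.021 179 z 0.0287 rect [477.4 189.3] [131.  89.] 90.0
side 0.06 63 z 0.0684 rect [470.5 172.6] [88. 37.] 1.0
side 0.021 128 z 0.0291 rect [463.5 154.1] [ 65. 101.] 163.9
top hidden
side 119 z 0.0225 [ 479.3 -101.3] [58. 74.] 94.6
```

View pics/s2.png

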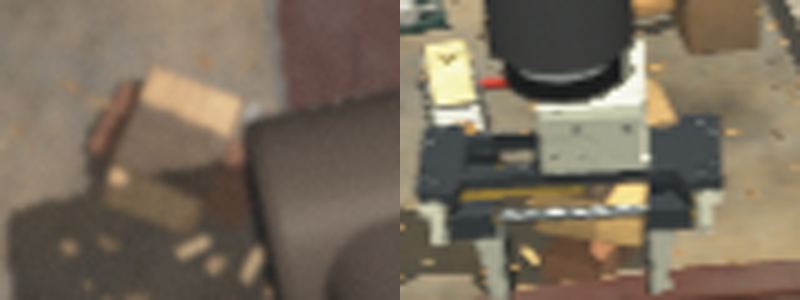

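Left crop: the dark block now tops the stack at (170,130), square on the pale one. I go for the dark block next and will check the sandy one on the way.

Request:
jog_arm(motion="-0.06,0,-0.02,5,0.065 | -0.12,0,-0.0475,10,0.065 | -0.18,0,-0.0475,15,0.065 | -0.24,0,-0.0475,22,0.065 | -0.3,0,-0.0475,22,0.065 | -0.3,0,-0.0475,22,0.065 | -0.3,0,-0.0475,22,0.065")

```text
clock: 11.75
tool_pos: [0.4743, 0.2023, 0.2436]
orientation: [179.9, -0.2, -113.5]
force: [0.1, -0.3, 0.1]
opening: 0.0649
gripper_force: 0.0
```

```bash
python3 go.py .4768 .2028 .1 66.6; python3 tr.py .467 -.097 .022
```

```text
shift [-0.0015 -0.0021  0.1436] len 0.144 turn -0.1 (or 179.9) j [ 45.   6. -20.  -0. -65. -68.] clk 11.75
top 187 z 0.023 [462.8 -94. ] [ 73. 102.] 106.7
side 113 z 0.0226 [ 463.8 -100. ] [71. 28.] 88.7
```

Request:
jog_arm(motion="-0.001,-0.001,0.06,0,0.065 | -0.001,-0.001,0.11,0,0.065 | -0.001,-0.001,0.13,0,0.065 | -0.001,-0.001,0.14,0,0.065 | -0.001,-0.001,0.14,0,0.065")

```text
clock: 12.48
tool_pos: [0.4765, 0.2024, 0.1055]
orientation: [180.0, -0.0, -113.6]
force: [0.6, -0.6, 0.3]
opening: 0.0651
gripper_force: 0.0
```

```bash
python3 go.py .4768 .2028 .1 66.6
```

```text
shift [-0.0005 -0.0002  0.0055] len 0.006 turn -0.2 (or 179.8) j [ 45.  14. -30.   0. -46. -68.] clk 12.475
```

Request:
jog_arm(motion="-0.0005,0,0.005,0,0.065 | -0.0005,0,0.005,0,0.03 | -0.0005,0,0.005,0,0.03 | -0.0005,0,0.005,0,0.03 | -0.0005,0,0.005,0,0.03 | -0.0005,0,0.005,0,0.03 | -0.0005,0,0.005,0,0.03")

```text
clock: 13.35
tool_pos: [0.4767, 0.2038, 0.1009]
orientation: [-180.0, 0.0, -113.5]
force: [-1.8, 1.1, 5.1]
opening: 0.0415
gripper_force: 30.0
```

Request:
jog_arm(motion="0,0,-0.005,0,0.03 | 0,0,-0.03,0,0.03 | 0,0,-0.08,0,0.03 | 0,0,-0.11,0,0.03 | 0,0,-0.11,0,0.03")

```text
clock: 13.98
tool_pos: [0.4775, 0.2043, 0.2132]
orientation: [-179.9, 0.3, -113.5]
force: [-0.8, -0.3, -1.2]
opening: 0.0416
gripper_force: 30.0
```

```bash
python3 go.py .4615 -.284 .20 100.7
```

```text
shift [ 0.4541 -0.1803  0.0132] len 0.489 turn -34.2 (or 145.8) j [ 45.   7. -22.   0. -60. -68.] clk 13.975
```

Request:
jog_arm(motion="0.05,-0.02,0,-4,0.03 | 0.105,-0.042,0,-9,0.03 | 0.16,-0.064,0,-13,0.03 | 0.215,-0.086,0,-17,0.03 | 0.27,-0.108,0,-21,0.03 | 0.325,-0.13,0,-26,0.03 | 0.38,-0.151,0,-30,0.03 | 0.43,-0.171,0,-34.2,0.03")

```text
clock: 14.98
tool_pos: [0.4606, -0.2608, 0.2097]
orientation: [179.9, 0.0, -79.2]
force: [0.5, 0.0, 0.5]
opening: 0.0417
gripper_force: 30.0
```

Request:
jog_arm(motion="0.022,-0.016,0,0,0.03 | 0.022,-0.016,0,0,0.03 | 0.022,-0.016,0,0,0.03")

```text
clock: 15.35
tool_pos: [0.4806, -0.2772, 0.2095]
orientation: [179.9, 0.1, -79.4]
force: [-0.3, 0.2, -0.8]
opening: 0.0417
gripper_force: 30.0
```

```bash
python3 go.py .4615 -.284 .045 100.7
```

```text
shift [0.0031 0.02   0.1645] len 0.166 turn -0.1 (or 179.9) j [-10.  11. -18.  -0. -61.  20.] clk 15.35
```

Request:
jog_arm(motion="0.003,0.02,0,0,0.03 | 0.003,0.02,0.06,0,0.03 | 0.003,0.02,0.11,0,0.03 | 0.003,0.02,0.14,0,0.03 | 0.003,0.02,0.16,0,0.03 | 0.003,0.02,0.164,0,0.03 | 0.003,0.02,0.164,0,0.03")

```text
clock: 16.23
tool_pos: [0.4621, -0.2841, 0.0472]
orientation: [-180.0, -0.0, -79.3]
force: [-0.6, 0.1, 0.3]
opening: 0.0416
gripper_force: 30.0
```

```bash
python3 go.py .4615 -.284 .0375 100.7
```

```text
shift [-0.0002  0.0006  0.0097] len 0.01 turn -0.0 (or 180.0) j [-11.  21. -30.   0. -39.  22.] clk 16.225
```

Request:
jog_arm(motion="0,0,0.006,0,0.03 | 0,0,0.0095,0,0.03 | 0,0,0.0095,0,0.03 | 0,0,0.0095,0,0.03")

```text
clock: 16.73
tool_pos: [0.4623, -0.2843, 0.0372]
orientation: [-180.0, -0.0, -79.3]
force: [-0.3, -0.5, -0.6]
opening: 0.0418
gripper_force: 30.0
```

Request:
jog_arm(motion="0,0,0,0,0.07 | 0,0,0,0,0.07 | 0,0,0,0,0.07 | 0,0,0,0,0.07 | 0,0,0,0,0.07")

```text
clock: 17.35
tool_pos: [0.4623, -0.2842, 0.0371]
orientation: [-180.0, -0.0, -79.3]
force: [-0.5, -0.4, -0.2]
opening: 0.0699
gripper_force: 0.0
```

Request:
jog_arm(motion="0,0,-0.03,0,0.07 | 0,0,-0.09,0,0.088 | 0,0,-0.15,0,0.088 | 0,0,-0.2,0,0.088 | 0,0,-0.2,0,0.088")

```text
clock: 17.98
tool_pos: [0.4643, -0.285, 0.2418]
orientation: [-179.6, -0.2, -79.3]
force: [-0.4, -0.2, -0.9]
opening: 0.0874
gripper_force: 0.0
```

```bash
python3 go.py .4776 .2037 .25 159.4; python3 st.py s3; python3 tr.py .4615 -.284 .029
```

```text
shift [-0.4777 -0.1037 -0.0082] len 0.489 turn -58.7 (or 121.3) j [-11.   8. -17.   0. -64.  22.] clk 17.975
top 0.06 558 z 0.0695 rect [477.8 204.1] [60. 90.] 159.3
top 0.021 277 z 0.0294 rect [477.4 187.6] [140.  89.] 89.9
side 0.06 21 z 0.0688 rect [518.8 201.1] [39. 16.] 89.1
top hidden
side 211 z 0.029 [ 463.6 -287.5] [42. 67.] 100.6
```

View pics/s3.png

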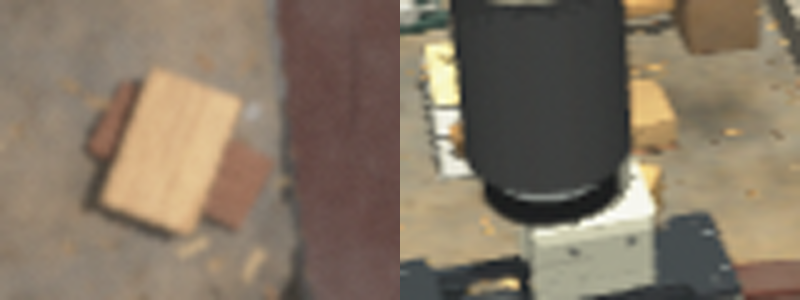

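Left crop: the pale block is alone on the red-brown one, centred at (170,150). The dark block sits flat in the green tray (side view: top z 29 mm, yaw 100.6°).

Request:
jog_arm(motion="-0.06,-0.013,0,-7,0.088 | -0.12,-0.026,0,-14,0.088 | -0.18,-0.039,0,-22,0.088 | -0.24,-0.052,0,-30,0.088 | -0.3,-0.065,0,-37,0.088 | -0.36,-0.078,0,-44,0.088 | -0.42,-0.091,0,-52,0.088 | -0.4777,-0.1037,0,-58.7,0.088")

```text
clock: 19.18
tool_pos: [0.475, 0.2062, 0.2357]
orientation: [179.9, 0.1, -20.4]
force: [2.1, -0.9, 1.0]
opening: 0.0878
gripper_force: 0.0
```

Request:
jog_arm(motion="0,0,0,0,0.088 | 0,0,0,0,0.088")

```text
clock: 19.42
tool_pos: [0.4751, 0.2041, 0.2356]
orientation: [179.8, 0.1, -20.6]
force: [0.3, -0.1, 0.6]
opening: 0.0876
gripper_force: 0.0
```

```bash
python3 go.py .4778 .204 .075 159.3;  python3 tr.py .4615 -.284 .029
```

```text
shift [ 0.0025 -0.0008  0.1606] len 0.161 turn 0.1 (or -179.9) j [ 45.   6. -20.  -0. -64.  24.] clk 19.425
top 222 z 0.0306 [ 464.2 -284.1] [42. 66.] 100.8
side 204 z 0.0292 [ 463.5 -286.9] [42. 66.] 100.8
```

Request:
jog_arm(motion="0.001,-0.001,0.05,0,0.088 | 0.001,-0.001,0.1,0,0.088 | 0.001,-0.001,0.13,0,0.088 | 0.001,-0.001,0.145,0,0.088 | 0.001,-0.001,0.155,0,0.088 | 0.001,-0.001,0.155,0,0.088")

```text
clock: 20.27
tool_pos: [0.4773, 0.2048, 0.0823]
orientation: [-180.0, -0.0, -20.7]
force: [0.4, -0.6, 0.6]
opening: 0.0875
gripper_force: 0.0
```

```bash
python3 go.py .4778 .204 .0615 159.3
```

```text
shift [0.0007 0.0006 0.0208] len 0.021 turn 0.0 (or -180.0) j [ 45.  16. -31.   0. -43.  24.] clk 20.275
```

Request:
jog_arm(motion="0.0005,0.0005,0.01,0,0.088 | 0.0005,0.0005,0.018,0,0.088 | 0.0005,0.0005,0.02,0,0.088 | 0.0005,0.0005,0.02,0,0.05 | 0.0005,0.0005,0.02,0,0.05 | 0.0005,0.0005,0.02,0,0.05 | 0.0005,0.0005,0.02,0,0.05 | 0.0005,0.0005,0.02,0,0.05")

```text
clock: 21.28
tool_pos: [0.4774, 0.2044, 0.0623]
orientation: [-180.0, -0.0, -20.6]
force: [-1.2, -0.8, 2.6]
opening: 0.0598
gripper_force: 30.0
```

Request:
jog_arm(motion="0,0,0,0,0.05 | 0,0,0,0,0.05")

```text
clock: 21.52
tool_pos: [0.4774, 0.2044, 0.0623]
orientation: [-180.0, -0.0, -20.6]
force: [-1.0, -0.5, 5.0]
opening: 0.0598
gripper_force: 30.0
```

```bash
python3 go.py .639 -.133 .20 94.5
```

```text
shift [ 0.2701  0.2588 -0.1377] len 0.399 turn 64.9 (or -115.1) j [ 45.  18. -32.   0. -40.  25.] clk 21.525
```

Request:
jog_arm(motion="0,0,-0.005,0,0.05 | 0,0,-0.03,0,0.05 | 0,0,-0.08,0,0.05 | 0,0,-0.12,0,0.05 | 0,0,-0.12,0,0.05")

```text
clock: 22.15
tool_pos: [0.4789, 0.2056, 0.1855]
orientation: [-179.7, -0.2, -20.6]
force: [0.4, -0.6, -2.3]
opening: 0.0597
gripper_force: 30.0
```

```bash
python3 go.py .639 -.133 .18 94.5
```

```text
shift [0.2691 0.2605 0.0055] len 0.375 turn 64.9 (or -115.1) j [ 45.   9. -24.   0. -56.  25.] clk 22.15
```

Request:
jog_arm(motion="0.036,0.034,0,9,0.05 | 0.073,0.07,0,18,0.05 | 0.11,0.106,0,27,0.05 | 0.147,0.142,0,36,0.05 | 0.183,0.177,0,45,0.05 | 0.22,0.212,0,54,0.05 | 0.2691,0.2605,0,64.9,0.05 | 0.2691,0.2605,0,64.9,0.05")

```text
clock: 23.15
tool_pos: [0.6374, -0.1378, 0.1796]
orientation: [179.8, -0.0, -85.9]
force: [0.5, 0.3, -1.5]
opening: 0.0598
gripper_force: 30.0
```

Request:
jog_arm(motion="0,0,0,0,0.05")

```text
clock: 23.28
tool_pos: [0.6366, -0.1349, 0.1803]
orientation: [179.8, 0.0, -85.6]
force: [-0.8, 0.6, -2.0]
opening: 0.0597
gripper_force: 30.0
```

```bash
python3 go.py .639 -.133 .05 94.5
```

```text
shift [-0.0017 -0.0026  0.1303] len 0.13 turn -0.1 (or 179.9) j [  5.  21.  -8.  -0. -61.  -1.] clk 23.275
```

Request:
jog_arm(motion="-0.001,-0.001,0.05,0,0.05 | -0.001,-0.001,0.09,0,0.05 | -0.001,-0.001,0.115,0,0.05 | -0.001,-0.001,0.126,0,0.05 | -0.001,-0.001,0.126,0,0.05 | -0.001,-0.001,0.126,0,0.05")

```text
clock: 24.02
tool_pos: [0.6391, -0.1328, 0.0574]
orientation: [-179.9, -0.0, -85.5]
force: [-0.5, 0.5, -1.2]
opening: 0.0596
gripper_force: 30.0
```

```bash
python3 go.py .639 -.133 .0385 94.5
```

```text
shift [0.0001 0.0001 0.0189] len 0.019 turn 0.0 (or -180.0) j [  5.  28. -15.   0. -47.  -1.] clk 24.025
```

Request:
jog_arm(motion="0,0,0.01,0,0.05 | 0,0,0.016,0,0.05 | 0,0,0.0185,0,0.05 | 0,0,0.0185,0,0.05")

```text
clock: 24.52
tool_pos: [0.6379, -0.1333, 0.0383]
orientation: [180.0, -0.0, -85.5]
force: [-4.6, 1.6, 7.2]
opening: 0.0599
gripper_force: 30.0
```

Request:
jog_arm(motion="0,0,0,0,0.088 | 0,0,0,0,0.088 | 0,0,0,0,0.088 | 0,0,0,0,0.088 | 0,0,0,0,0.088")

```text
clock: 25.15
tool_pos: [0.6383, -0.1332, 0.0375]
orientation: [180.0, -0.0, -85.5]
force: [-0.5, -0.1, -0.8]
opening: 0.0874
gripper_force: 0.0
```

Request:
jog_arm(motion="0,0,-0.03,0,0.088 | 0,0,-0.09,0,0.088 | 0,0,-0.15,0,0.088 | 0,0,-0.2,0,0.088 | 0,0,-0.2,0,0.088")

```text
clock: 25.78
tool_pos: [0.6405, -0.1334, 0.2431]
orientation: [-179.5, -0.1, -85.5]
force: [-0.5, 0.3, -1.0]
opening: 0.0877
gripper_force: 0.0
```

```bash
python3 st.py s4; python3 tr.py .639 -.133 .044
```

```text
top 0.021 585 z 0.0289 rect [477.6 187.6] [140.  89.] 89.5
side 0.021 246 z 0.0287 rect [476.9 186.1] [136.  90.] 90.0
top 290 z 0.0454 [ 637.6 -137.1] [61. 85.] 96.0
side 325 z 0.0442 [ 635.4 -135.2] [61. 99.] 94.6
```

View pics/s4.png

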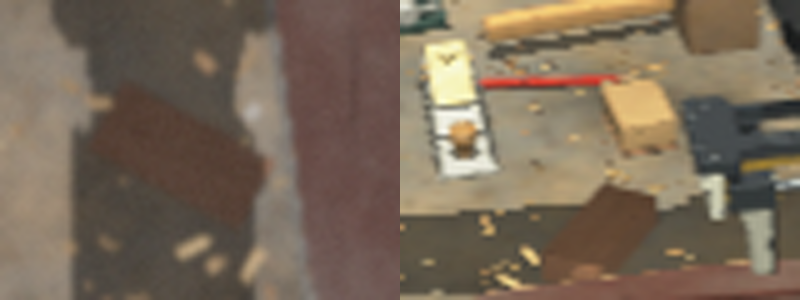

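Left crop: the red-brown block lies alone, corners about (125,85) to (265,165), centre (180,150). The panel at similar height spoils its rectangle, so I'll separate it by connected component.

```bash
python3 - <<'E'
from h import *
for n in("top","side"):
    s=optics.snapshot(n);P=cloud(s)
    m=((np.hypot(P[...,0]-.477,P[...,1]-.203)<.085)&(P[...,2]>.019)&(P[...,2]<.038)).astype(np.uint8)
    m=cv2.morphologyEx(m,cv2.MORPH_OPEN,np.ones((5,5),np.uint8))
    k,L,st,ce=cv2.connectedComponentsWithStats(m)
    for i in range(1,k):
        if st[i,4]<40: continue
        v,u=np.nonzero(L==i); q=plane(s,np.c_[u,v],.028)[:,:2]*1000
        r=cv2.minAreaRect(q.astype(np.float32));p=cv2.boxPoints(r); e=max(p[1]-p[0],p[2]-p[1],key=np.linalg.norm)
        print(n,st[i,4],ce[i].round(),np.round(r[0],1),q.mean(0).round(1),np.round(r[1]),round(np.degrees(np.arctan2(e[1],e[0]))%180,1),np.median(P[L==i][:,2]))
E
python3 go.py .477 .203 .2 75
```

```text
top 482 [280. 236.] [477.5 198.4] [476.9 199.9] [110.  50.] 61.8 0.029856826459914047
side 216 [255. 221.] [478.  191.2] [476.1 189.7] [121.  58.] 59.1 0.02774927233563837
shift [-0.3477  0.1341  0.036 ] len 0.374 turn 19.5 (or -160.5) j [  5.  19.  -4.  -0. -67.  -1.] clk 26.075
```

```bash
python3 go.py .4773 .2 .2 61.7
```

```text
shift [-0.3447  0.134   0.036 ] len 0.372 turn 32.8 (or -147.2) j [  5.  19.  -4.  -0. -67.  -1.] clk 26.075
```

Request:
jog_arm(motion="-0.05,0.019,0,5,0.08 | -0.1,0.039,0,10,0.08 | -0.15,0.058,0,15,0.08 | -0.2,0.078,0,20,0.08 | -0.25,0.097,0.01,25,0.08 | -0.3,0.117,0.02,30,0.08 | -0.3447,0.134,0.036,32.8,0.08 | -0.3447,0.134,0.036,32.8,0.08")

```text
clock: 27.08
tool_pos: [0.476, 0.2018, 0.1997]
orientation: [179.9, -0.2, -118.2]
force: [-0.6, 0.1, -0.7]
opening: 0.0801
gripper_force: 0.0
```

Request:
jog_arm(motion="0,0,0,0,0.08")

```text
clock: 27.2
tool_pos: [0.4778, 0.2, 0.2011]
orientation: [180.0, -0.1, -118.3]
force: [0.4, -0.1, -1.0]
opening: 0.0801
gripper_force: 0.0
```

```bash
python3 go.py .4773 .2 .05 61.7;python3 tr.py .639 -.133 .044
```

```text
shift [0.0002 0.0004 0.1511] len 0.151 turn 0.0 (or -180.0) j [ 44.   8. -23.   0. -59. -73.] clk 27.2
top 478 z 0.0452 [ 637.  -134.5] [61. 93.] 94.4
side 323 z 0.0446 [ 635.5 -135.7] [60. 99.] 94.1
```

Pale is good: (637,-134.5) against the tray at (639,-133). Descending on the red-brown block.

Request:
jog_arm(motion="0,0,0.05,0,0.08 | 0,0,0.1,0,0.08 | 0,0,0.13,0,0.08 | 0,0,0.145,0,0.08 | 0,0,0.148,0,0.08 | 0,0,0.148,0,0.08")

```text
clock: 28.05
tool_pos: [0.4786, 0.2002, 0.0545]
orientation: [-180.0, 0.1, -118.4]
force: [0.6, 0.4, 1.1]
opening: 0.0799
gripper_force: 0.0
```

```bash
python3 go.py .4773 .2 .0335 61.7
```

```text
shift [0.0008 0.001  0.021 ] len 0.021 turn -0.1 (or 179.9) j [ 44.  19. -33.   0. -39. -73.] clk 28.05
```

Request:
jog_arm(motion="0.0005,0.0008,0.01,0,0.08 | 0.0005,0.0008,0.018,0,0.08 | 0.0005,0.0008,0.02,0,0.08 | 0.0005,0.0008,0.02,0,0.04 | 0.0005,0.0008,0.02,0,0.04 | 0.0005,0.0008,0.02,0,0.04 | 0.0005,0.0008,0.02,0,0.04 | 0.0005,0.0008,0.02,0,0.04")

```text
clock: 29.05
tool_pos: [0.4771, 0.2001, 0.0338]
orientation: [-180.0, 0.0, -118.3]
force: [1.0, 0.4, 1.4]
opening: 0.0498
gripper_force: 30.0
```

Request:
jog_arm(motion="0,0,0,0,0.04 | 0,0,0,0,0.04")

```text
clock: 29.3
tool_pos: [0.4771, 0.2001, 0.0337]
orientation: [-180.0, 0.0, -118.3]
force: [0.1, -0.7, 2.3]
opening: 0.0499
gripper_force: 30.0
```

Request:
jog_arm(motion="0,0,-0.005,0,0.04 | 0,0,-0.03,0,0.04 | 0,0,-0.08,0,0.04 | 0,0,-0.13,0,0.04 | 0,0,-0.13,0,0.04")

```text
clock: 29.92
tool_pos: [0.4787, 0.2013, 0.1677]
orientation: [-179.8, 0.4, -118.3]
force: [0.1, 0.9, -2.1]
opening: 0.05
gripper_force: 30.0
```

```bash
python3 go.py .6185 -.308 .16 73.4
```

```text
shift [ 0.3821 -0.3646  0.0077] len 0.528 turn -11.7 (or 168.3) j [ 45.  10. -26.   0. -54. -73.] clk 29.925
```

Request:
jog_arm(motion="0.04,-0.038,0,-1,0.04 | 0.082,-0.078,0,-2,0.04 | 0.124,-0.118,0,-4,0.04 | 0.166,-0.158,0,-5,0.04 | 0.208,-0.198,0,-6,0.04 | 0.25,-0.239,0,-8,0.04 | 0.292,-0.279,0,-9,0.04 | 0.334,-0.319,0,-11.7,0.04")

```text
clock: 30.92
tool_pos: [0.5988, -0.2472, 0.1624]
orientation: [179.9, 0.0, -106.6]
force: [1.4, 0.5, -1.0]
opening: 0.05
gripper_force: 30.0
```

```bash
python3 go.py .6185 -.308 .16 73.4
```

```text
shift [ 0.0527 -0.0362  0.0024] len 0.064 turn 0.0 (or -180.0) j [ -5.  22. -10.  -0. -59. -11.] clk 30.925
```

Request:
jog_arm(motion="0.03,-0.02,0,0,0.04 | 0.05,-0.034,0,0,0.04 | 0.05,-0.034,0,0,0.04 | 0.05,-0.034,0.05,0,0.04 | 0.05,-0.034,0.085,0,0.04 | 0.05,-0.034,0.1,0,0.04 | 0.05,-0.034,0.105,0,0.04 | 0.05,-0.034,0.105,0,0.04")

```text
clock: 31.92
tool_pos: [0.618, -0.303, 0.0595]
orientation: [-179.9, -0.0, -106.6]
force: [-0.4, 0.7, -1.2]
opening: 0.05
gripper_force: 30.0
```

```bash
python3 go.py .6185 -.308 .038 73.4
```

```text
shift [ 0.0046 -0.0019  0.0215] len 0.022 turn -0.0 (or 180.0) j [-10.  31. -10.   0. -49.  -7.] clk 31.925
```

Request:
jog_arm(motion="0.0046,-0.002,0.008,0,0.04 | 0.0046,-0.002,0.016,0,0.04 | 0.0046,-0.002,0.021,0,0.04 | 0.0046,-0.002,0.021,0,0.04")

```text
clock: 32.42
tool_pos: [0.6179, -0.3081, 0.0377]
orientation: [180.0, -0.0, -106.6]
force: [-0.6, 1.0, 3.1]
opening: 0.0498
gripper_force: 30.0
```

Request:
jog_arm(motion="0,0,0,0,0.08 | 0,0,0,0,0.08 | 0,0,0,0,0.08 | 0,0,0,0,0.08 | 0,0,0,0,0.08")

```text
clock: 33.05
tool_pos: [0.618, -0.3081, 0.0375]
orientation: [-180.0, 0.0, -106.6]
force: [-0.2, -0.4, -0.8]
opening: 0.0801
gripper_force: 0.0
```

Request:
jog_arm(motion="0,0,-0.03,0,0.08 | 0,0,-0.09,0,0.08 | 0,0,-0.15,0,0.08 | 0,0,-0.2,0,0.08 | 0,0,-0.2,0,0.08")

```text
clock: 33.67
tool_pos: [0.6201, -0.3089, 0.2435]
orientation: [-179.5, -0.0, -106.6]
force: [-0.1, -0.6, -0.6]
opening: 0.0794
gripper_force: 0.0
```

```bash
python3 go.py .42 .0 .25 90
```

```text
shift [-0.2388  0.2801 -0.0065] len 0.368 turn -16.6 (or 163.4) j [-10.  22.   2.   0. -69.  -6.] clk 33.675
```

Moving aside to check all four placements.

Request:
jog_arm(motion="-0.05,0.06,0,0,0.08 | -0.09,0.105,0,0,0.08 | -0.13,0.15,0,0,0.08 | -0.17,0.2,0,0,0.08 | -0.21,0.24,0,0,0.08 | -0.25,0.29,0,0,0.08 | -0.29,0.34,0,0,0.08 | -0.31,0.37,0,0,0.08")

```text
clock: 34.67
tool_pos: [0.3507, 0.0961, 0.2373]
orientation: [180.0, 0.0, -106.6]
force: [0.7, 1.0, 0.5]
opening: 0.0803
gripper_force: 0.0
```

Request:
jog_arm(motion="0,0.06,0,0,0.08 | 0,0.12,0,0,0.08 | 0,0.12,0,0,0.08")

```text
clock: 35.05
tool_pos: [0.2354, 0.1297, 0.2372]
orientation: [180.0, 0.1, -106.3]
force: [0.7, 0.5, -0.2]
opening: 0.0798
gripper_force: 0.0
```

```bash
python3 tr.py .467 -.097 .022;python3 tr.py .4615 -.284 .029;python3 tr.py .639 -.133 .044;python3 tr.py .6185 -.308 .032
```

```text
top 208 z 0.0223 [466.3 -93.6] [103.  61.] 89.7
side 114 z 0.0223 [ 478.9 -101.7] [58. 75.] 95.6
top 235 z 0.0301 [ 464.1 -283. ] [42. 66.] 99.9
side 211 z 0.0295 [ 463.3 -285.2] [42. 73.] 101.0
top 480 z 0.0452 [ 636.7 -134.6] [61. 92.] 94.5
side 331 z 0.0444 [ 635.7 -135.9] [60. 95.] 94.2
top 462 z 0.0332 [ 615.9 -308.7] [110.  52.] 74.2
side 437 z 0.0321 [ 615.  -311.3] [114.  51.] 73.1
```

View pics/last_top.png

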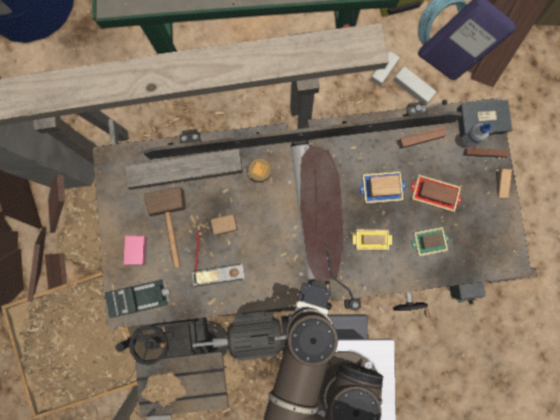

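All four blocks lie centred in their trays: blue (384,187), red (438,193), yellow (373,240) and green (431,241). The sanding block (223,225) and the tin (259,170) have not moved.

```bash
python3 -c "from plant import job;print(job.close_job())"
```

```text
the job is handed in; nothing more can be done
None
```

All four blocks are in their own trays, flat and within about 4 mm of centre by the camera measurements, with the sanding block and wax tin unmoved; I handed the job in at about 35 s, and the hand-in gave no verdict.

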